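Latch the scrap chute cover half open and push a copper handle down it

ROBOT

A 6-joint arm with a two-finger parallel gripper is mounted at the origin on the work surface. World frame = base frame: x ahead of the robot, y to its left, z up, the work surface at z = 0. Lengths are in m, angles in degrees, forces in N, time in s.
With the tool pointing down it reaches from about 0.325 to 0.775 m from the base axis. Payload 5.5 kg.
Tool frame: the origin (TCP) lies at the centre of the arm's flange, where the gripper is bolted on; the fingertips stand 182 mm ahead of it and the grasp point (between the pads) lies 163 mm ahead of it; z points along the fingers, y is the line along which they close (so a half turn about z gives the same grasp; the last joint's range is limited). The gripper opens to 88 mm and grips with 3 to 60 N. Pads are 20 mm wide; open, the fingers measure 115 mm over their backs; the gripper's body (75 mm by 178 mm) begins 61 mm behind the grasp point.
Start: joints at [66.709, 5.22, 70.514, -0, 104.267, -3.249], TCP at [0.206, 0.564, 0.405] pointing down, gripper open.
Joint ranges: [-164.24, 164.24], [-49.07, 125.15], [9.68, 141.18], [-86.29, 266.29], [3.28, 154.24], [-151.56, 151.56]. Speed limits (degrees/s): [147.25, 147.25, 172.46, 180, 180, 180].

INTERFACE

Orientations are given as [roll, pitch, yaw] about the fixed x, y, z axes, in that order (R = Rz(yaw) Ry(pitch) Rx(roll)).
In Python, from station import r gives the robot as it stands. The module is installed in compiled form; this text tells all that it offers. Calls block until the motion is done:
- r.reach(position, orientation): joint-space move of the TCP to a pose.
- r.servo_line(position, rotation=None, speed=0.15): straight line of the TCP; rotation=None keeps the orientation; speed is the mean speed in m/s.
- r.move_joints(angles): joint-space move.
- r.let_go() and r.grab(squeeze=None): open the fingers fully, or close them until they stop; squeeze is the grip in N (None keeps the last).
- r.wait(seconds).
- r.inverse_kinematics(position, orientation): joint angles nearest the present ones, or None.
- r.sense(): the state.
- r.snapshot(name): name is "side" or "top" or "wrist"; returns a dict with "frame" (420x560x3 uint8, red, green, blue), "fx", "fy", "cx", "cy" (pixels), "dist_coeffs" ([k1, k2, p1, p2, k3] as OpenCV has them; the pictures are not rectified), "R" (3x3) and "t" (3): a world point X has camera coordinates R X + t. Camera axes: x right, y down, z forward; pixel columns grow to the right and rows downward; lengths in m; the calibration is good to about 2 mm. A picture is of the moment at which its call begins. There is no depth.
A pose or a line that the arm cannot do raises r.IKError and nothing moves.
- r.hand_in(): hands the job in; it is judged then, once.
The state is a dict: "clock": time; "joints": joint angles; "joint_vel": joint speeds; "joint_torque": joint torques, N m; "tcp_pos": TCP position; "orientation": TCP orientation; "contact_force": force on the tool from outside, world axes, zero at the start; "torque": the same for the moment, N m; "opening": finger opening in m; "gripper_force": force on a finger pad.
Only numpy, scipy, OpenCV 4.12 (cv2) and the standard library are available. Lean on these libraries where they do the work, as an engineer would, in place of code of your own. Each camera call takes 0.05 s, during which the arm holds its last target. There are 200 camera calls.

TASK

Push the red tab of the scrap chute's sprung cover until the cover has gone past its half-open catch, but not as far as the full-open one, and let go so that it springs back against the stop pin and stays half open. Then, with the fingertips, push the offcut copper handle along the bench and over the edge into the open half of the chute so that it drops into the scrap crate. Only push: do not lift or carry the handle, keep off the stop pin and its black knob, and leave the other things on the bench where they lie.

Things in the scene. Friction and masses are not known exactly. Their poses are not given: they have to be found in the camera images.
- chute: scrap chute on the far edge (x = 0.60, along y) of the aluminium-topped bench, whose top is at z = 0.15. Origin on the edge, bench level, mid width; axes as the world's. Throat: x +4 to +160 mm, y +-135 mm. Its floor slants down in +x to the crate (x +180 to +550, y +-215, bottom 330 mm below the bench top). The stop pin's bracket stands at x +160 to +200, y +97 to +133 mm, 100 mm high
- cover (a joint): cover plate over the throat, level with the bench, slides in y; m: 0 shut (start), grows as pushed to +y, end stop 0.245. A spring pulls it shut (4 N at 0, 9 N at the end; up to 11 N while the pin is lifted, at 0.08-0.12 and 0.195-0.235). Past 0.123 the pin drops; let go, it runs back and stays at 0.120 (half open). Past 0.237 it catches at 0.235 (full open) for good; short of 0.12 it springs shut
- push_tab (a point): red upright tab on the cover, to push it by: 62 mm wide along x, 46 mm high, 6 mm thick along y. Origin at the foot of its flat pushing face (the -y face, pushed towards +y), mid width, level with the plate; it moves with the cover. The space on its -y side is free
- stop_pin (a joint): spring-loaded upright steel stop pin, 12 mm thick, in a bracket at the throat's far side; m: 0 down (at rest), growing as a lug on the cover lifts it (about 14 mm). It works by itself and is not to be touched
- pin_knob (a point): black knob on top of the stop pin, 28 mm diameter, 20 mm high, for pulling the pin by hand; not to be touched. Origin under its centre, 63 mm above the bench top when the pin is down
- half_mouth (a point): fixed point on the chute: middle of the opening that is free when the cover stands half open, level with the bench top, 82 mm beyond the bench's edge in +x; the half-open mouth reaches 78 mm to either side in x and 60 mm to either side in y
- copper_handle: offcut copper handle: a U of 13 mm round bar lying flat, 76 mm wide, 87 mm long, about 0.2 kg. Half-round bow to its own +x (within 0.6 rad of world +x), two legs with flat feet to -x. Origin under the bow's centre of curvature, near its centre of mass: crown 25 (inside) to 38 mm (outside) along +x, legs' insides 25 mm to either side, feet's ends 49 mm along -x. Shut fingertips fit inside the U
- brass_spout: bystander: bent brass kettle spout lying flat, about 170 mm long, 36 mm high, origin near its middle
- tray_rim: bystander: piece of cracked copper tray rim, a 10 mm round bar bent to an arc of 85 mm radius, about 170 mm across, lying flat; origin inside the arc, 60 mm from its centre of curvature
- pipe_stub: bystander: copper pipe stub standing on end, 42 mm diameter, 55 mm high, origin under its centre
- rivet_tin: bystander: round steel rivet tin, 68 mm diameter, 55 mm high, origin under its centre
- hammer: bystander: chunky iron hand hammer with a wooden handle, 270 mm long, 37 mm high, lying flat, origin near the middle of the handle, head towards its own +x
- tin_snips: bystander: tin snips with blue handles, 270 mm long, 18 mm high, lying flat, origin near the pivot, blades towards its own +x
There are look-alikes about, which are no part of the job. Leave any white look-alike of the copper_handle alone.

How it is judged (in metres and radians):
On the way, in this order (a step that is already met when the one before it is completed fails the run):
1. the cover is pushed past its half-open catch (value of joint cover above 0.1225 m), for 0.05 s.
2. let go, the cover has sprung back and rests half open against the dropped stop pin (value of joint cover between 0.115 and 0.125 m and value of joint stop_pin below 0.004 m and velocity of joint cover between -0.01 and 0.01 m/s and contact force between the fingers and cover below 0.3 N), for 0.3 s.
3. the copper handle lies in the scrap crate (x of copper_handle in the frame of chute between 0.18 and 0.55 m and y of copper_handle in the frame of chute between -0.215 and 0.215 m and z of copper_handle in the frame of chute between -0.34 and -0.235 m), for 0.2 s.
At the end, for the whole second after the job is handed in: the cover rests half open (0.120 m, within 5 mm) with the stop pin down, and the copper handle lies at rest inside the scrap crate (below its rim, within its walls) (all of step 3 and value of joint cover between 0.115 and 0.125 m and value of joint stop_pin below 0.004 m and linear speed of copper_handle below 0.05 m/s); the robot touches nothing.
It fails at once if the copper handle is lifted more than 30 mm off the bench (height (world z) of copper_handle above 0.18 m).
It fails at once if the copper handle is carried level out over the open mouth instead of being pushed over the edge (x of copper_handle in the frame of chute above 0.075 m and y of copper_handle in the frame of chute between -0.12 and -0.03 m and z of copper_handle in the frame of chute above -0.005 m).
It fails at once if the stop pin or its knob is touched by the robot (contact force between any of the fingers, the arm and stop_pin above 0.5 N).
It fails at once if another thing on the bench is moved more than 30 mm (distance of any of brass_spout, tray_rim, pipe_stub, rivet_tin, hammer, tin_snips from where it was at the start of the episode above 0.03 m).
It also fails if it takes over 54 s, if anything falls off the work surface, if the arm or the gripper's body presses on something with over 40 N, if the wrist force passes 120 N, or if a joint passes its speed limit or range.

## Working session

There is one attempt and no reset: what is moved stays moved. The work goes in short steps, each a Python script; the robot and the scene stay as the last script left them, time stands still between calls to the robot, and variables do not carry over. Pictures are saved under pics/ and viewed, at most 10 in all, crops included, and the job is handed in when it is done.

```bash
mkdir -p pics
cat > h.py <<'E'
import numpy as np, cv2
from station import r
def snap(n,f=None):
    s=r.snapshot(n); 
    if f: cv2.imwrite('pics/'+f,cv2.cvtColor(s['frame'],cv2.COLOR_RGB2BGR))
    return s
def K(s): return np.array([[s['fx'],0,s['cx']],[0,s['fy'],s['cy']],[0,0,1.]])
def ray(s,px,z):
    p=cv2.undistortPoints(np.array(px,float).reshape(-1,1,2),K(s),np.array(s['dist_coeffs'],float)).reshape(-1,2)
    R=np.array(s['R']);t=np.array(s['t']); c=-R.T@t
    d=np.c_[p,np.ones(len(p))]@R
    return c+d*((z-c[2])/d[:,2])[:,None]
def proj(s,X):
    R=np.array(s['R']);t=np.array(s['t'])
    return cv2.projectPoints(np.array(X,float).reshape(-1,3),cv2.Rodrigues(R)[0],t,K(s),np.array(s['dist_coeffs'],float))[0].reshape(-1,2)
E
python3 - <<'E'
from h import *
a=snap('top','top.png'); b=snap('side','side.png')
for s in(a,b): print(-np.array(s['R']).T@s['t'], np.array(s['R'])[2])
st=r.sense(); print(st['clock'],st['tcp_pos'],st['orientation'],st['opening'])
E
```

```text
[ 2.57434692e-01 -9.17072649e-04  1.23579978e+00] [ 0.20683582 -0.01277849 -0.97829221]
[ 0.16768172 -0.8912134   1.31984423] [ 0.21078452  0.59935662 -0.77223153]
0.1 [0.20564307 0.56370751 0.40364564] [-1.79902242e+02 -6.11850254e-03  1.59956543e+02] 0.087873878066301
```

View pics/top.png

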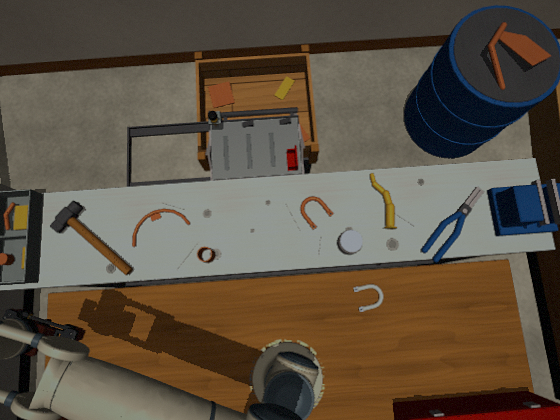

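View pics/side.png

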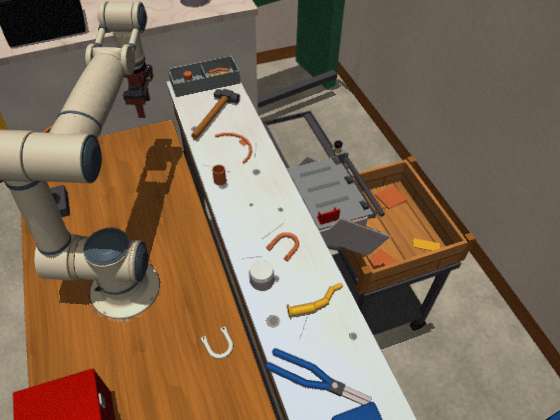

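The top view shows the copper U at about (316,211) with its bow up and to the left, the red tab at (293,158) and the pin knob at (213,116). The rivet tin is at (349,241), the spout at (385,200) and the white look-alike at (369,297).

```bash
cat >> h.py <<'E'
def handle(s,roi):
    x0,y0,x1,y1=roi; hsv=cv2.cvtColor(s['frame'],cv2.COLOR_RGB2HSV)
    m=cv2.inRange(hsv,(0,90,40),(22,255,255)); k=np.zeros_like(m); k[y0:y1,x0:x1]=m[y0:y1,x0:x1]
    n,l,st,c=cv2.connectedComponentsWithStats(k); 
    i=1+np.argmax(st[1:,4]); v,u=np.nonzero(l==i); P=ray(s,np.c_[u,v],0.1565)[:,:2]
    # bow: axis by symmetric: centreline U in local frame, least squares on distance
    from scipy.optimize import least_squares
    def d(p):
        q=(P-p[:2])@np.array([[np.cos(p[2]),-np.sin(p[2])],[np.sin(p[2]),np.cos(p[2])]])
        dl=np.hypot(np.minimum(q[:,0]+49,0) if 0 else np.minimum(q[:,0]+.049,0),np.abs(q[:,1])-.0315)
        return np.where(q[:,0]>0,np.hypot(q[:,0],q[:,1])-.0315,dl)
    best=min((least_squares(d,[*P.mean(0),a]) for a in(-.5,0,.5)),key=lambda o:o.cost)
    return best.x, np.sqrt(2*best.cost/len(P)), st[i]
def red(s,roi):
    x0,y0,x1,y1=roi; hsv=cv2.cvtColor(s['frame'],cv2.COLOR_RGB2HSV)
    m=cv2.inRange(hsv,(0,170,60),(6,255,255))|cv2.inRange(hsv,(172,170,60),(180,255,255)); k=np.zeros_like(m); k[y0:y1,x0:x1]=m[y0:y1,x0:x1]
    v,u=np.nonzero(k); return u,v
E
python3 - <<'E'
from h import *
a=snap('top'); b=snap('side')
print(handle(a,(290,190,340,235))); print(handle(b,(262,228,305,265)))
for s,roi in((a,(270,140,312,180)),(b,(310,200,350,226))):
    u,v=red(s,roi); rc=cv2.minAreaRect(np.c_[u,v].astype(np.float32)); print(len(u),u.min(),u.max(),v.min(),v.max(),rc)
    h=cv2.convexHull(np.c_[u,v].astype(np.int32)); h=cv2.approxPolyDP(h,2,True).reshape(-1,2)
    for z in(.15,.196): print(z,h.tolist(),ray(s,h,z)[:,:2].round(3).tolist())
x0,y0,x1,y1=120,90,330,240
cv2.imwrite('pics/c1.png',cv2.resize(cv2.cvtColor(a['frame'],cv2.COLOR_RGB2BGR)[100:240,190:370],None,fx=4,fy=4))
# knob dark, bystanders (approx)
print(ray(a,[[213,116],[212,121],[305,178],[210,180]],.15).round(3))
print('tin',ray(a,[349,241],.205).round(3),'spout',ray(a,[[372,175],[390,228],[382,228]],.17).round(3),'pipe',ray(a,[205,254],.205).round(3),'rim',ray(a,[[189,222],[135,245]],.155).round(3))
print('knob proj',ray(a,[213,116],.22))
E
```

```text
(array([ 0.49016203, -0.11085355,  0.58229218]), np.float64(0.0033280028882679493), array([301, 196,  32,  33, 249], dtype=int32))
(array([ 0.48864072, -0.10960587,  0.60455736]), np.float64(0.003912691035089347), array([266, 233,  33,  28, 250], dtype=int32))
168 287 297 146 170 ((291.691162109375, 157.98529052734375), (23.39243507385254, 9.970544815063477), 85.60128784179688)
0.15 [[288, 170], [287, 149], [295, 146], [297, 165], [295, 169]] [[0.614, -0.048], [0.681, -0.051], [0.689, -0.076], [0.628, -0.077], [0.616, -0.07]]
0.196 [[288, 170], [287, 149], [295, 146], [297, 165], [295, 169]] [[0.599, -0.046], [0.663, -0.048], [0.671, -0.072], [0.612, -0.073], [0.601, -0.067]]
199 318 339 208 223 ((328.85296630859375, 215.4117889404297), (11.399174690246582, 22.79834747314453), 75.96376037597656)
0.15 [[339, 209], [336, 219], [320, 223], [319, 212]] [[0.691, -0.039], [0.666, -0.072], [0.614, -0.07], [0.628, -0.03]]
0.196 [[339, 209], [336, 219], [320, 223], [319, 212]] [[0.671, -0.073], [0.647, -0.105], [0.596, -0.103], [0.61, -0.063]]
[[ 0.806  0.17   0.15 ]
 [ 0.79   0.174  0.15 ]
 [ 0.586 -0.097  0.15 ]
 [ 0.6    0.186  0.15 ]]
tin [[ 0.381 -0.197  0.205]] spout [[ 0.574 -0.292  0.17 ]
 [ 0.414 -0.324  0.17 ]
 [ 0.416 -0.301  0.17 ]] pipe [[0.375 0.197 0.205]] rim [[0.476 0.25  0.155]
 [0.421 0.407 0.155]]
knob proj [[0.77100225 0.15886524 0.22      ]]
```

View pics/c1.png

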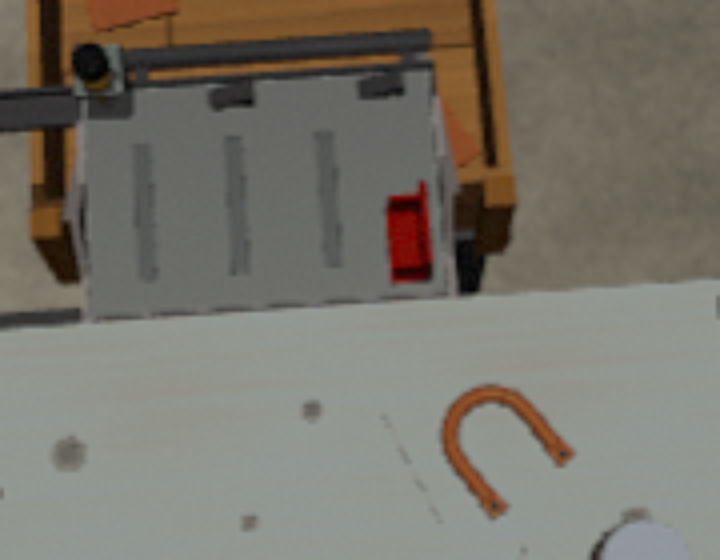

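The crop shows the shut cover with its tab at the right end and nothing on the tab's -y side. The pin bracket is at the far left, and the U's bow points up and left, towards the mouth. The tab's pushing face is at about y = -0.072, x = 0.612 to 0.673. I'll push the cover now.

Run:
```python
from h import *
r.grab(30)
best=None
for y in(0,180,-180):
    q=r.inverse_kinematics([.642,-.115,.46],[180,0,y]); print(y,None if q is None else np.round(q,0))
    if q is not None and (best is None or abs(q[5])<abs(best[1][5])): best=(y,q)
O=[180,0,best[0]]; print(O)
r.reach([.642,-.115,.46],O)
r.servo_line([.642,-.115,.357],O,.15)
r.servo_line([.642,.066,.357],O,.06)
r.wait(.2); s=r.sense(); print(s['tcp_pos'],s['contact_force'],s['opening'],s['clock'])
a=snap('top','t2.png'); 
r.servo_line([.642,-.03,.357],O,.08)
s=r.sense(); print(s['tcp_pos'],s['contact_force'])
r.servo_line([.642,-.03,.42],O,.15); r.wait(.2)
a=snap('top','t3.png'); print(handle(a,(290,190,340,235)),r.sense()['clock'])
b=snap('side')
u,v=red(b,(270,170,350,226)); h=cv2.approxPolyDP(cv2.convexHull(np.c_[u,v].astype(np.int32)),2,True).reshape(-1,2); print(h.tolist(),ray(b,h,.15)[:,:2].round(3).tolist())
im=np.hstack([cv2.imread('pics/t2.png')[80:260,150:400],cv2.imread('pics/t3.png')[80:260,150:400]])
im=np.vstack([cv2.resize(im,(800,288)),cv2.resize(cv2.cvtColor(b['frame'],cv2.COLOR_RGB2BGR)[120:264,180:580],(800,303))]);cv2.imwrite('pics/c2.png',im)
```

```text
0 [-13.  15.  54.  -0. 111.  77.]
180 [ -13.   15.   54.    0.  111. -103.]
-180 [ -13.   15.   54.    0.  111. -103.]
[180, 0, 0]
[0.6419744  0.06485417 0.35701842] [-0.27176212 -7.4772536  -0.52656092] 0.0008596944721262518 8.5917
[ 0.64202588 -0.02952524  0.35700602] [ 0.36895613  0.16600651 -0.56479999]
(array([ 0.48988386, -0.11138971,  0.56919747]), np.float64(0.0033832046210569232), array([305, 197,  28,  19, 135], dtype=int32)) 10.8083
[[320, 180], [320, 191], [308, 195], [304, 193], [304, 185]] [[0.684, 0.094], [0.665, 0.05], [0.622, 0.047], [0.614, 0.059], [0.627, 0.091]]
```

View pics/c2.png

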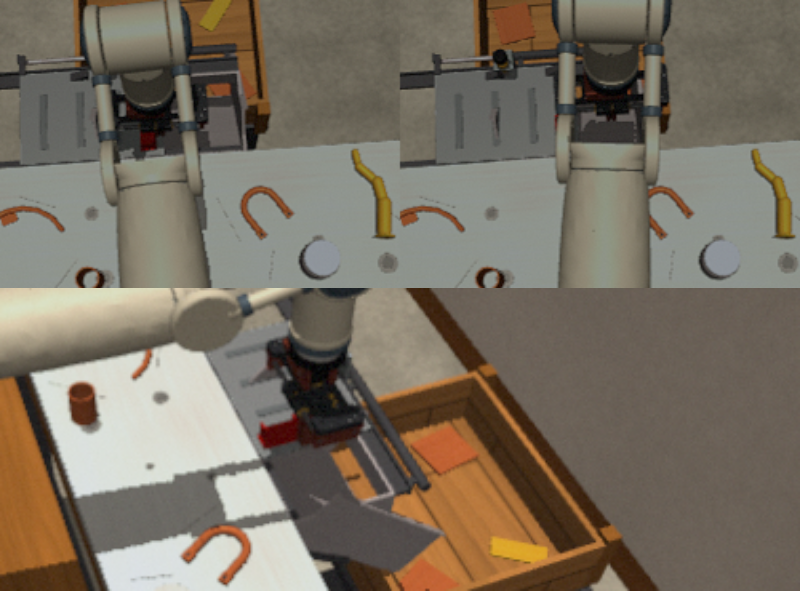

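The pictures show the cover half open with the tab's foot at y of about 0.049, which is a travel of 0.12. The pin is back down and the U hasn't moved. Next I'll push the inside of the U's left leg sideways, behind its centre of mass. That brings it in line with the mouth and straightens it.

```bash
cat > p1.py <<'E'
from h import *
c=np.array([.4895,-.1105]);a=.58;ux=np.array([np.cos(a),np.sin(a)])
f=c-.012*ux; Z=.337
r.servo_line([.6,-.06,.46],[180,0,15],.2)
r.reach([*f,.46],[180,0,33])
r.servo_line([*f,.37],[180,0,33],.15)
r.servo_line([*f,Z],[180,0,33],.05)
print(r.sense()['contact_force'])
r.servo_line([f[0],f[1]+.065,Z],[180,0,8],.05)
s=r.sense();print(s['tcp_pos'],s['contact_force'])
b=snap('side','s4.png'); print(handle(b,(230,200,310,270)),s['clock'])
snap('wrist','w4.png')
im=cv2.imread('pics/s4.png')[150:300,180:380]; cv2.imwrite('pics/c4.png',np.hstack([cv2.resize(im,(400,300)),cv2.resize(cv2.imread('pics/w4.png'),(400,300))]))
E
python3 p1.py
```

```text
[0.53316934 0.13710214 1.25735827]
[ 0.47946111 -0.05214498  0.33709418] [-0.52260761 -0.24018044  0.6837271 ]
(array([ 0.49256121, -0.05652389,  0.3870386 ]), np.float64(0.011685250712964838), array([260, 217,  40,  32, 292], dtype=int32)) 14.9333
```

View pics/c4.png

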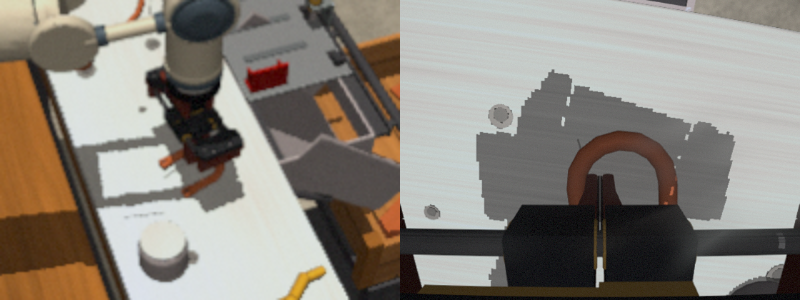

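In the wrist view the fingers are inside the U against its left leg. The bow shows at about (235,266), (311,185) and (388,266) in full-resolution pixels, and the U is nearly aligned with the tool. I'll locate the bow from those points and drag it on to the edge.

Run:
```python
from h import *
s=r.snapshot('wrist')
P=ray(s,[[235,266],[311,185],[388,266],[257,262],[311,211],[366,262]],.1565)[:,:2]; print(P.round(4))
print('left-right mid',(P[0]+P[2])/2,'width',np.linalg.norm(P[0]-P[2]),'axis deg',np.degrees(np.arctan2(*(P[1]-(P[0]+P[2])/2)[::-1])))
for q in(P[:3],P[3:]):
    A=np.c_[2*q,np.ones(3)]; x=np.linalg.solve(A,(q**2).sum(1)); print('circ',x[:2],np.sqrt(x[2]+x[0]**2+x[1]**2))
```

```text
[[ 0.4768 -0.0305]
 [ 0.5221 -0.0609]
 [ 0.4872 -0.1052]
 [ 0.4804 -0.0409]
 [ 0.5098 -0.0629]
 [ 0.4878 -0.0939]]
left-right mid [ 0.48199076 -0.06781091] width 0.07540522455550065 axis deg 9.857014257948574
circ [ 0.48481544 -0.0674179 ] 0.03781031937512201
circ [ 0.48342018 -0.06750854] 0.026749627387041973
```

Run:
```python
from h import *
Z=.337
r.servo_line([.479,-.0215,Z],[180,0,4],.05)
r.servo_line([.484,-.032,Z],[180,0,0],.04)
r.servo_line([.57,-.031,Z],[180,0,0],.06)
s=r.snapshot('wrist'); w=cv2.cvtColor(s['frame'],cv2.COLOR_RGB2BGR)
r.servo_line([.612,-.031,Z],[180,0,0],.05)
r.wait(.2); st=r.sense(); print(st['tcp_pos'],st['contact_force'],st['clock'])
w2=cv2.cvtColor(r.snapshot('wrist')['frame'],cv2.COLOR_RGB2BGR)
b=snap('side','s5.png'); im=cv2.imread('pics/s5.png')[130:280,220:420]
cv2.imwrite('pics/c5.png',np.vstack([np.hstack([cv2.resize(w,(400,300)),cv2.resize(w2,(400,300))]),np.hstack([cv2.resize(im,(400,300)),np.zeros((300,400,3),np.uint8)])]))
```

```text
[ 0.61186275 -0.03098344  0.33728164] [-0.22322223 -0.20992349  0.29461035] 19.1083
```

View pics/c5.png

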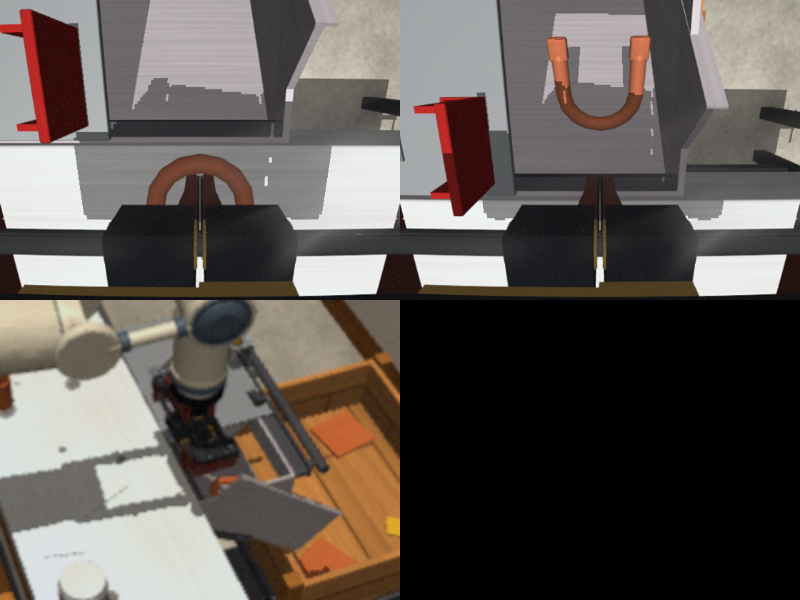

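The first wrist view shows the U centred on the mouth. In the second it has tipped over the edge and is sliding down the chute. I'll back off and check.

Run:
```python
from h import *
r.servo_line([.595,-.031,.36],None,.08)
r.servo_line([.55,-.031,.47],None,.15)
r.reach([.33,.25,.47],[180,0,40]); r.wait(.3)
print(r.sense()['clock'],r.sense()['contact_force'])
snap('top','t6.png'); snap('side','s6.png')
cv2.imwrite('pics/c6.png',np.hstack([cv2.resize(cv2.imread('pics/t6.png')[40:240,160:360],(400,400)),cv2.resize(cv2.imread('pics/s6.png')[120:320,270:470],(400,400))]))
```

```text
22.3 [-0.68107129  0.59949419  0.29606376]
```

View pics/c6.png

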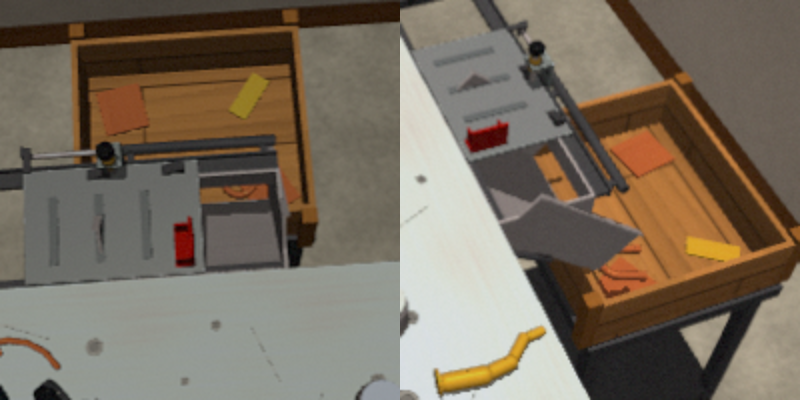

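Both crops show the handle in the crate, just beyond the chute's floor, at (240,192) in the top crop and (620,265) in the side crop. The cover is half open with the knob down. I'll check the handle's coordinates before handing in.

Run:
```python
from h import *
a=snap('top');b=snap('side')
# bow crown in top (280,136); triangulate-ish by plane
for z in(-.17,-.12): print(z,ray(a,[[280,136],[271,133],[291,133]],z)[:,:2].round(3).tolist(), ray(b,[[380,252],[371,248],[390,255],[371,260],[383,260]],z)[:,:2].round(3).tolist())
cv2.imwrite('pics/c7.png',np.hstack([cv2.resize(cv2.cvtColor(s['frame'],cv2.COLOR_RGB2BGR)[y:y+50,x:x+50],(400,400),interpolation=cv2.INTER_CUBIC) for s,x,y in((a,258,115),(b,358,228))]))
```

```text
-0.17 [[0.863, -0.042], [0.878, -0.007], [0.872, -0.086]] [[0.892, -0.046], [0.869, -0.019], [0.92, -0.071], [0.844, -0.067], [0.886, -0.082]]
-0.12 [[0.841, -0.04], [0.856, -0.007], [0.85, -0.083]] [[0.868, -0.075], [0.845, -0.048], [0.895, -0.098], [0.822, -0.095], [0.862, -0.109]]
```

View pics/c7.png

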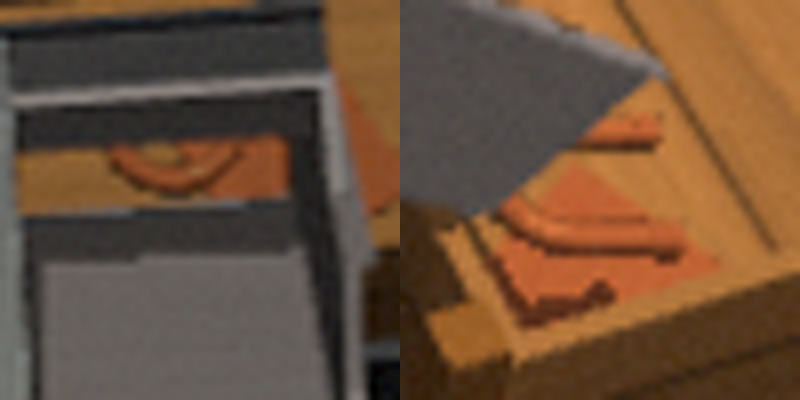

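Run:
```python
from station import r
r.wait(.5); print(r.hand_in(), r.sense()['clock'])
```

```text
the job is handed in; nothing more can be done
the job is handed in; nothing more can be done
```

The job is handed in at about 23 s: the last pictures show the cover half open with the stop pin down and the copper handle in the scrap crate, pushed and never lifted; the judge's verdict wasn't shown.

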